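# Line up the mould blocks by size for the clamping fixture

### The job

Set the four aluminium mould blocks out on the blue shelf in order of size, one centred on each grey pad, with the smallest on the pad next to the orange clamping fixture and the largest at the far end. Stand each block squarely on its pad with its handle running along the row, set it down gently rather than dropping it, and leave the amber oil bottle standing where it is.

Things in the scene. Friction and masses are not known exactly. Their poses are not given: they have to be found in the camera images.
- mould_small: Smallest of four loose aluminium mould blocks, 54 x 54 x 20 mm thick, about 0.17 kg, dark seam round its middle, upright on the green mat. Origin: centre of underside, z up. Steel bow handle on top along y: bar 10 x 10 mm, 52 mm long, its centre 48 mm above the origin, 23 mm free under it; 7 mm posts at y = +-22.5 mm (38 mm clear between).
- mould_medium: Second smallest of four loose aluminium mould blocks, 64 x 64 x 28 mm thick, about 0.31 kg, dark seam round its middle, upright on the green mat. Origin: centre of underside, z up. Steel bow handle on top along y: bar 10 x 10 mm, 52 mm long, its centre 56 mm above the origin, 23 mm free under it; 7 mm posts at y = +-22.5 mm (38 mm clear between).
- mould_large: Second largest of four loose aluminium mould blocks, 74 x 74 x 36 mm thick, about 0.51 kg, dark seam round its middle, upright on the green mat. Origin: centre of underside, z up. Steel bow handle on top along y: bar 10 x 10 mm, 52 mm long, its centre 64 mm above the origin, 23 mm free under it; 7 mm posts at y = +-22.5 mm (38 mm clear between).
- mould_largest: Largest of four loose aluminium mould blocks, 84 x 84 x 44 mm thick, about 0.72 kg, dark seam round its middle, upright on the green mat. Origin: centre of underside, z up. Steel bow handle on top along y: bar 10 x 10 mm, 52 mm long, its centre 72 mm above the origin, 23 mm free under it; 7 mm posts at y = +-22.5 mm (38 mm clear between).
- pad_a: One of four equal grey rubber pads fixed in a straight row on the low blue shelf; this is the one at the row's -y end (the robot's right). 90 x 90 mm, 4 mm thick, pads 98 mm apart centre to centre. Origin: centre of its underside, 50 mm above the bench, so its top is 4 mm above the origin; y runs along the row, z up.
- pad_b: One of four equal grey rubber pads fixed in a straight row on the low blue shelf; this is the second from the -y end. 90 x 90 mm, 4 mm thick, pads 98 mm apart centre to centre. Origin: centre of its underside, 50 mm above the bench, so its top is 4 mm above the origin; y runs along the row, z up.
- pad_c: One of four equal grey rubber pads fixed in a straight row on the low blue shelf; this is the second from the +y end. 90 x 90 mm, 4 mm thick, pads 98 mm apart centre to centre. Origin: centre of its underside, 50 mm above the bench, so its top is 4 mm above the origin; y runs along the row, z up.
- pad_d: One of four equal grey rubber pads fixed in a straight row on the low blue shelf; this is the one at the row's +y end (the robot's left). 90 x 90 mm, 4 mm thick, pads 98 mm apart centre to centre. Origin: centre of its underside, 50 mm above the bench, so its top is 4 mm above the origin; y runs along the row, z up.
- clamp_fixture: Orange steel clamping fixture with a red-handled toggle clamp, fixed to the bench just beyond one end of the shelf: the left end or the right end, which varies (a grey parts bin stands at the other). 120 x 120 mm, about 160 mm high. Origin: centre of its underside, on the bench.
- oil_bottle: Small amber oil bottle with a black cap, 42 mm in diameter, 95 mm tall, loose, standing in the line of mould blocks on the mat. Origin: centre of its underside. To be left alone.
There are look-alikes about, which are no part of the job. Leave any purple look-alike of the mould_small alone.

How it is judged:
By the outcome, as a careful person would: the job done as asked, in the order asked, and still so for the second after the job is handed in, with the robot touching nothing.
It also fails if it takes over 99 s, if anything falls off the work surface, if the arm or the gripper's body presses on something with over 40 N, if the wrist force passes 120 N, or if a joint passes its speed limit or range.

### The arm

A 6-joint arm with a two-finger parallel gripper is mounted at the origin on the work surface. World frame = base frame: x ahead of the robot, y to its left, z up, the work surface at z = 0. Lengths are in m, angles in degrees, forces in N, time in s.
With the tool pointing down it reaches from about 0.3 to 1 m from the base axis. Payload 5.1 kg.
Tool frame: the origin (TCP) lies between the finger pads; the fingertips stand 14 mm ahead of it and the grasp point (between the pads) lies 5 mm behind it; y points along the fingers, x is the direction in which the jaws open and shut, and the axes are right-handed (so a half turn about y gives the same grasp; the last joint's range is limited). The gripper opens to 95 mm and grips with 3 to 60 N. Pads are 20 mm wide; open, the fingers measure 119 mm over their backs; the gripper's body (75 mm by 180 mm) begins 59 mm behind the grasp point.
Start: joints at [-72.857, 7.093, 94.555, -0, 78.352, -4.733], TCP at [0.242, -0.603, 0.229] pointing down, gripper open.
Joint ranges: [-149.61, 149.61], [-58.7, 133.49], [1.44, 155.28], [-77.14, 257.14], [18.33, 153.61], [-166.67, 166.67]. Speed limits (degrees/s): [147.25, 147.25, 180, 180, 180, 180].

### API

Orientations are given as a 3x3 rotation matrix whose columns are the frame's x, y, z axes.
In Python, from bench import robot gives the robot as it stands.
- The arm moves only by the tool servo_tool, never from a script. Its argument "steps" is a list of rows, each an object of numbers: "x", "y", "z": the shift along the world's x, y, z in m; "yaw": the turn about the world's z in degrees. In form: [{"x": .., "y": .., "z": .., "yaw": ..}, ...]. A call has 1 to 20 rows; each row is the pose to reach, as a shift and turn from the pose commanded when the call began; what a row does not reach only later rows make up. A row lasts 1/8 s, in which the tool goes at most 62.5 mm and 10.7 degrees, less where a joint would pass 70% of its speed; a pose out of reach is approached as far as the arm can. A call with a gripper value outside its range is refused whole. "claw" is the closure, from 0 (fully open) to 1 (shut), set as the call begins (left out, the last holds). The fingers move at their own pace and stop on an object; "force" is the grip in N (left out, the last holds). Time passes only in rows, so rows that repeat a pose let the fingers close. It gives the time, the measured TCP pose, the force and the opening at its end, in the units of the state.
- robot.state(): the state, without advancing time (a new reading comes with each control period).
- robot.grab_frame(name): name is "side" or "top"; returns the picture (384x512x3 uint8, blue, green, red); there is no depth.
- robot.calibration(name): a dict with "intrinsics" (3x3 intrinsics, pixels), "D" ([k1, k2, p1, p2, k3] as OpenCV has them; the pictures are not rectified), "eye" and "attitude" of the camera in the world. Camera axes: x right, y down, z forward; pixel columns grow to the right and rows downward; lengths in m; the calibration is good to about 2 mm. A picture is of the moment at which its call begins. calibration takes no time and is no camera call.
- robot.sign_off(): hands the job in, once; it reports no verdict.
The state is a dict: "clock": time; "qpos": joint angles; "qd": joint speeds; "joint_efforts": joint torques, N m; "tcp_pos": TCP position; "orientation": TCP orientation; "wrist_force": force on the tool from outside, world axes, zero at the start; "wrist_torque": the same for the moment, N m; "width": opening from 0.0 (shut) to 1.0 (fully open).
Only numpy, scipy, OpenCV 4.12 (cv2) and the standard library are available. Lean on these libraries where they do the work, as an engineer would, in place of code of your own. Each camera call takes 0.05 s, during which the arm holds its last target. There are 200 camera calls.

## Working session

There is one attempt and no reset: what is moved stays moved. The work goes in short steps, Python scripts to look and compute and a tool call to move; the robot and the scene stay as the last step left them, time stands still between calls to the robot, and variables do not carry over. Pictures are saved under pics/ and viewed, about 12 in all and at most 16, crops included, and the job is handed in when it is done.

Besides the shell and the picture viewer there is one more tool, called after ">>>" in YAML: its name, and indented under it one key for each argument. servo_tool: Moves the arm, as the interface text tells. Its arguments: {"type":"object","properties":{"steps":{"type":"array","items":{"type":"object","properties":{"x":{"type":"number"},"y":{"type":"number"},"z":{"type":"number"},"yaw":{"type":"number"}}}},"claw":{"type":"number"},"force":{"type":"number"}},"required":["steps"]}

```bash
mkdir -p pics; ls
python3 - <<'E'
from bench import robot
import cv2
for n in("top","side"):
    im=robot.grab_frame(n); cv2.imwrite(f"pics/{n}0.png",im)
    c=robot.calibration(n); print(n,c)
print(robot.state())
E
```

```text
pics
top {'intrinsics': array([[451.75321324,   0.        , 251.24683243],
       [  0.        , 451.75321324, 192.88883791],
       [  0.        ,   0.        ,   1.        ]]), 'D': array([-0.03658472,  0.        ,  0.        ,  0.        ,  0.        ]), 'eye': array([0.37821444, 0.01639273, 1.12102282]), 'attitude': array([[-0.02597082, -0.98443221,  0.17383538],
       [-0.99959982,  0.02362312, -0.01556105],
       [ 0.01121227, -0.17416995, -0.98465177]])}
side {'intrinsics': array([[361.46013984,   0.        , 261.66329919],
       [  0.        , 361.46013984, 189.767038  ],
       [  0.        ,   0.        ,   1.        ]]), 'D': array([0.00700389, 0.        , 0.        , 0.        , 0.        ]), 'eye': array([ 0.42529389, -0.75651265,  0.49713565]), 'attitude': array([[ 0.9814554 , -0.0979598 ,  0.16477007],
       [-0.19156339, -0.46990666,  0.86167929],
       [-0.00698337, -0.87726371, -0.47995794]])}
{'clock': 0.1, 'qpos': array([-7.28565618e+01,  7.12860859e+00,  9.46243237e+01, -1.26423173e-03,
        7.83534311e+01, -4.73225716e+00]), 'qd': array([-0.05666345, -0.15243705, -0.17650377, -0.00663831, -0.07257302,
       -0.00390059]), 'joint_efforts': array([-2.98721329e-05, -4.18881512e+01, -3.61097217e+01,  7.76104582e-02,
        4.62257559e-02, -7.64910601e-05]), 'tcp_pos': array([ 0.24199491, -0.60268054,  0.22754291]), 'orientation': array([[ 3.72597792e-01, -5.67848845e-04,  9.27992760e-01],
       [-9.27991086e-01,  1.76753934e-03,  3.72598201e-01],
       [-1.85184317e-03, -9.99998277e-01,  1.31622587e-04]]), 'wrist_force': array([-0.24328094, -0.02770741,  0.47994354]), 'wrist_torque': array([ 0.03647699, -0.00157412,  0.00060425]), 'width': 0.9997930837658804}
```

View pics/top0.png

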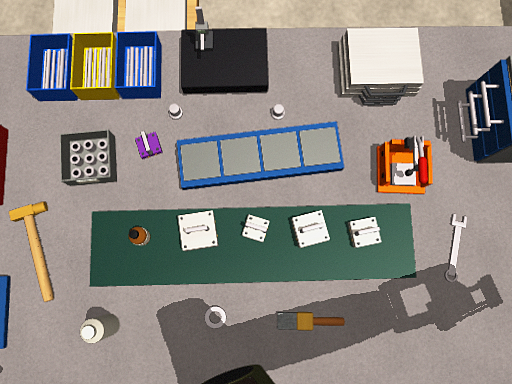

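View pics/side0.png

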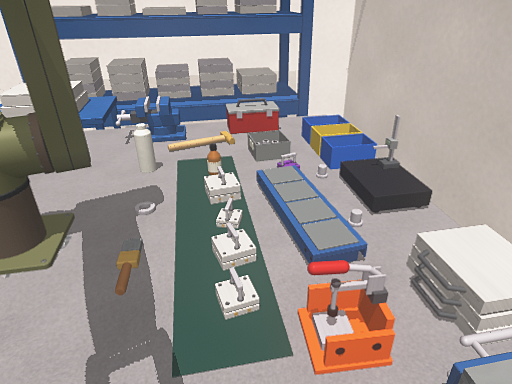

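Fixture is at the right (-y) end, at top-view px (405,165), so the order is small→pad_a … largest→pad_d. The blocks in the top view are at (198,230), (255,228), (311,229) and (364,232). The purple look-alike at (148,145) stays where it is.

```bash
cat > h.py <<'E'
import numpy as np, cv2
from bench import robot
def ray(n,px):
    c=robot.calibration(n)
    p=cv2.undistortPoints(np.array(px,float).reshape(-1,1,2),c["intrinsics"],c["D"])[:,0]
    d=np.c_[p,np.ones(len(p))]@c["attitude"].T
    return c["eye"],d
def plane(n,px,z):
    e,d=ray(n,px); return e+d*((z-e[2])/d[:,2])[:,None]
def proj(n,P):
    c=robot.calibration(n); R=c["attitude"].T
    return cv2.projectPoints(np.array(P,float).reshape(-1,1,3),cv2.Rodrigues(R)[0],-R@c["eye"],c["intrinsics"],c["D"])[0][:,0]
def rect(pts):
    (cx,cy),(w,h),a=cv2.minAreaRect(pts[:,:2].astype(np.float32)*1000)
    return np.array([cx,cy]).round(1),np.array([w,h]).round(1),round(a,1)
E
python3 - <<'E'
from h import *
im=cv2.imread("pics/top0.png")
hsv=cv2.cvtColor(im,cv2.COLOR_BGR2HSV)
# blocks: low saturation, bright, on the mat
m=((hsv[...,1]<60)&(hsv[...,2]>185)).astype(np.uint8)
roi=np.zeros_like(m); roi[205:262,170:390]=1
k,l,s,c=cv2.connectedComponentsWithStats(m*roi)
for i in range(1,k):
    if s[i,4]<100: continue
    cs,_=cv2.findContours((l==i).astype(np.uint8),0,1)
    p=max(cs,key=len)
    print(s[i],[ (z,rect(plane("top",p,z))) for z in (.02,.028,.036,.044)])
b=((hsv[...,1]<60)&(hsv[...,2]>100)).astype(np.uint8); roi[:]=0; roi[120:190,178:344]=1
k,l,s,c=cv2.connectedComponentsWithStats(b*roi)
for i in range(1,k):
    if 600<s[i,4]<2500:
        p=max(cv2.findContours((l==i).astype(np.uint8),0,1)[0],key=len); print("pad",s[i],rect(plane("top",p,.054)))
A=cv2.resize(im[205:260,165:395],None,fx=3.45,fy=3.45,interpolation=2)
B=cv2.resize(im[115:195,165:395],None,fx=3.45,fy=3.45,interpolation=2)
cv2.imwrite("pics/c1.png",np.vstack([A,B]))
E
```

```text
[ 178  211   39   39 1159] [(0.02, (array([484.2, 132.8]), array([86.6, 85.1]), 7.4)), (0.028, (array([483.4, 132. ]), array([86. , 84.5]), 7.4)), (0.036, (array([482.6, 131.1]), array([85.4, 83.9]), 7.4)), (0.044, (array([481.9, 130.3]), array([84.7, 83.2]), 7.4))]
[293 210  37  37 856] [(0.02, (array([ 481.6, -144.3]), array([74.8, 74.6]), 13.2)), (0.028, (array([ 480.8, -143.1]), array([74.2, 74. ]), 13.2)), (0.036, (array([ 480.1, -142. ]), array([73.7, 73.5]), 13.2)), (0.044, (array([ 479.3, -140.8]), array([73.1, 72.9]), 13.2))]
[243 215  26  27 436] [(0.02, (array([485.8,  -9.2]), array([53.2, 54.2]), 70.3)), (0.028, (array([485. ,  -9.1]), array([52.8, 53.9]), 70.3)), (0.036, (array([484.2,  -8.9]), array([52.4, 53.5]), 70.3)), (0.044, (array([483.4,  -8.7]), array([52.1, 53.1]), 70.3))]
[350 217  32  30 607] [(0.02, (array([ 470.2, -279.3]), array([63.6, 68.1]), 9.7)), (0.028, (array([ 469.6, -277.1]), array([63.2, 67.6]), 9.7)), (0.036, (array([ 468.9, -275. ]), array([62.7, 67.1]), 9.7)), (0.044, (array([ 468.2, -272.8]), array([62.2, 66.6]), 9.7))]
pad [ 178  120  166   41 1831] (array([698.1, -27.5]), array([408.6, 102.2]), 88.8)
pad [ 299  127   42   39 1295] (array([ 679.3, -169.9]), array([90.4, 90.5]), 5.8)
pad [ 260  131   41   40 1308] (array([669.4, -72.3]), array([90.3, 90.6]), 5.7)
pad [ 220  136   41   40 1315] (array([659.7,  24.5]), array([90.1, 88.9]), 5.7)
pad [ 181  141   40   40 1323] (array([649.9, 121.9]), array([90.1, 89. ]), 5.6)
pad [ 188  169  156   21 1554] (array([575.7, -39.6]), array([ 48.8, 378.2]), 6.1)
```

View pics/c1.png

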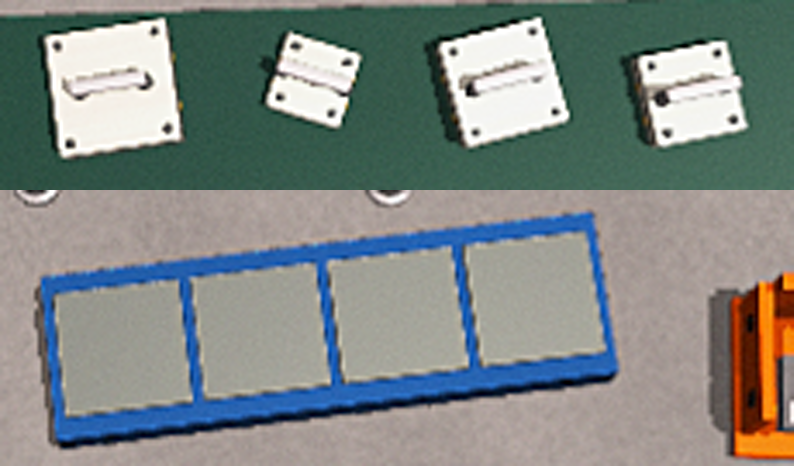

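Pads measure 90 mm across at 98 mm spacing, and the row yaw is +5.7°. All four block sizes match the nominal ones: small (.486,-.009) yaw -19.7, medium (.470,-.275) +9.7, large (.480,-.142) +13.2, largest (.482,.130) +7.4. In the crop every handle runs along its block as those yaws say. I'll start with the small block.

>>> servo_tool:
  steps:
    - {"x": 0.02, "y": 0.05, "z": -0.01, "yaw": 4}
    - {"x": 0.04, "y": 0.1, "z": -0.02, "yaw": 8}
    - {"x": 0.06, "y": 0.15, "z": -0.03, "yaw": 12}
    - {"x": 0.08, "y": 0.2, "z": -0.04, "yaw": 16}
    - {"x": 0.1, "y": 0.25, "z": -0.05, "yaw": 20}
    - {"x": 0.12, "y": 0.3, "z": -0.06, "yaw": 24}
    - {"x": 0.145, "y": 0.35, "z": -0.07, "yaw": 28}
    - {"x": 0.165, "y": 0.4, "z": -0.08, "yaw": 32}
    - {"x": 0.185, "y": 0.45, "z": -0.08, "yaw": 36}
    - {"x": 0.205, "y": 0.5, "z": -0.08, "yaw": 41}
    - {"x": 0.225, "y": 0.55, "z": -0.08, "yaw": 45}
    - {"x": 0.244, "y": 0.594, "z": -0.08, "yaw": 48.4}
    - {"x": 0.244, "y": 0.594, "z": -0.08, "yaw": 48.4}
    - {"x": 0.244, "y": 0.594, "z": -0.08, "yaw": 48.4}
    - {"x": 0.244, "y": 0.594, "z": -0.08, "yaw": 48.4}
  claw: 0

```text
clock: 1.98
tcp_pos: [0.4857, -0.0102, 0.1484]
orientation: [[0.941, -0.001, 0.339], [-0.339, -0.0, 0.941], [-0.0, -1.0, -0.0]]
wrist_force: [-0.7, 0.2, -0.5]
width: 0.998
```

>>> servo_tool:
  steps:
    - {"z": -0.03}
    - {"z": -0.06}
    - {"z": -0.085}
    - {"z": -0.1}
    - {"z": -0.105}
    - {"z": -0.105}
    - {"z": -0.105}

```text
schema error: expected keys x, y, z, yaw
```

Run:
```python
from h import *
im=robot.grab_frame("side"); s=robot.state(); print(s["tcp_pos"],s["wrist_force"])
p=proj("side",[s["tcp_pos"]])[0]; print(p)
x,y=p.astype(int); cv2.imwrite("pics/s1.png",cv2.resize(im[y-60:y+40,x-65:x+65],None,fx=6,fy=6,interpolation=2))
```

```text
[ 0.48576873 -0.01024955  0.14850285] [-1.1998184   0.00393455 -0.27605709]
[225.89483876 167.40083637]
```

View pics/s1.png

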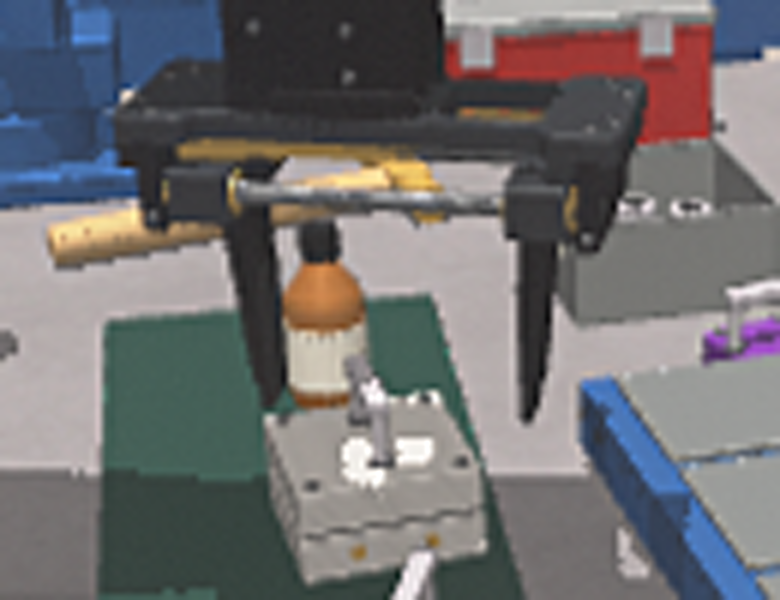

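All four keys are needed in each row, so that descent was refused. The crop shows the jaws open above the line of blocks. Descending.

>>> servo_tool:
  steps:
    - {"x": 0, "y": 0, "z": -0.03, "yaw": 0}
    - {"x": 0, "y": 0, "z": -0.06, "yaw": 0}
    - {"x": 0, "y": 0, "z": -0.085, "yaw": 0}
    - {"x": 0, "y": 0, "z": -0.1, "yaw": 0}
    - {"x": 0, "y": 0, "z": -0.105, "yaw": 0}
    - {"x": 0, "y": 0, "z": -0.105, "yaw": 0}
    - {"x": 0, "y": 0, "z": -0.105, "yaw": 0}

```text
clock: 2.9
tcp_pos: [0.4871, -0.0094, 0.0448]
orientation: [[0.941, 0.002, 0.338], [-0.338, -0.0, 0.941], [0.002, -1.0, 0.0]]
wrist_force: [-0.5, -0.5, -0.4]
width: 1.004
```

Run:
```python
from h import *
im=robot.grab_frame("side"); s=robot.state(); print(s["tcp_pos"],s["wrist_force"])
p=proj("side",[s["tcp_pos"]])[0]; print(p)
x,y=p.astype(int); cv2.imwrite("pics/s2.png",cv2.resize(im[y-50:y+50,x-65:x+65],None,fx=6,fy=6,interpolation=2))
```

```text
[ 0.48701943 -0.0093071   0.04473584] [-0.49816754  0.72137815  0.35038328]
[228.71741369 206.24491774]
```

View pics/s2.png

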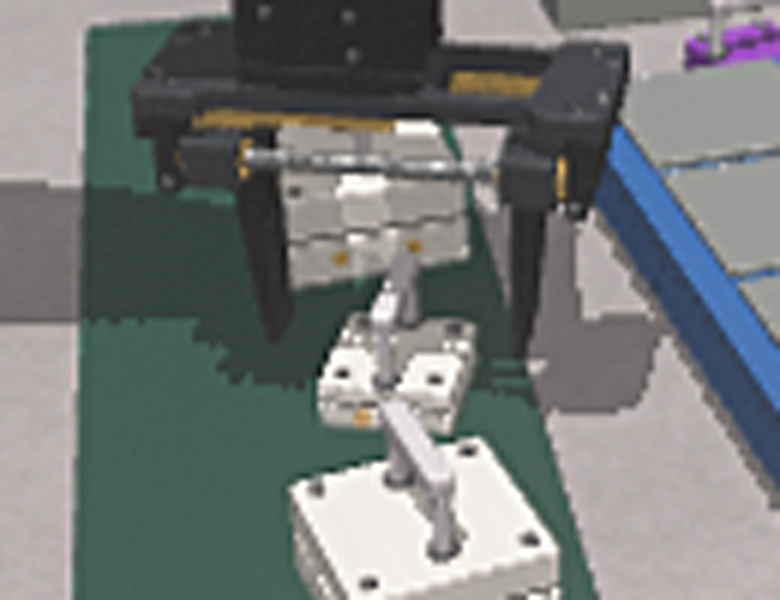

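The fingers straddle the small block's handle: tips at crop (280,340) and (520,355), bar centre near (393,290). Closing.

>>> servo_tool:
  steps:
    - {"x": 0, "y": 0, "z": -0.001, "yaw": 0}
    - {"x": 0, "y": 0, "z": -0.001, "yaw": 0}
    - {"x": 0, "y": 0, "z": -0.001, "yaw": 0}
    - {"x": 0, "y": 0, "z": -0.001, "yaw": 0}
    - {"x": 0, "y": 0, "z": -0.001, "yaw": 0}
    - {"x": 0, "y": 0, "z": -0.001, "yaw": 0}
  claw: 1
  force: 25

```text
clock: 3.7
tcp_pos: [0.4862, -0.0092, 0.0427]
orientation: [[0.941, 0.0, 0.337], [-0.337, 0.0, 0.941], [-0.0, -1.0, 0.0]]
wrist_force: [-0.7, -0.0, -0.1]
width: 0.428
```

>>> servo_tool:
  steps:
    - {"x": 0, "y": 0, "z": 0, "yaw": 0}
    - {"x": 0, "y": 0, "z": 0, "yaw": 0}
    - {"x": 0, "y": 0, "z": 0, "yaw": 0}
    - {"x": 0, "y": 0, "z": 0, "yaw": 0}
    - {"x": 0, "y": 0, "z": 0, "yaw": 0}
    - {"x": 0, "y": 0, "z": 0, "yaw": 0}
    - {"x": 0, "y": 0, "z": 0, "yaw": 0}
    - {"x": 0, "y": 0, "z": 0.005, "yaw": 0}
    - {"x": 0, "y": 0, "z": 0.02, "yaw": 0}
    - {"x": 0, "y": 0, "z": 0.045, "yaw": 0}
    - {"x": 0, "y": 0, "z": 0.07, "yaw": 0}
    - {"x": 0, "y": 0, "z": 0.09, "yaw": 0}
    - {"x": 0, "y": 0, "z": 0.09, "yaw": 0}
    - {"x": 0, "y": 0, "z": 0.09, "yaw": 0}

```text
clock: 5.45
tcp_pos: [0.4858, -0.0092, 0.1324]
orientation: [[0.941, -0.0, 0.337], [-0.337, -0.0, 0.941], [-0.0, -1.0, -0.0]]
wrist_force: [-0.0, 0.3, -1.3]
width: 0.101
```

>>> servo_tool:
  steps:
    - {"x": 0.01, "y": -0.008, "z": 0.005, "yaw": 2}
    - {"x": 0.03, "y": -0.025, "z": 0.005, "yaw": 5}
    - {"x": 0.055, "y": -0.046, "z": 0.005, "yaw": 8}
    - {"x": 0.085, "y": -0.071, "z": 0.005, "yaw": 12}
    - {"x": 0.115, "y": -0.096, "z": 0.005, "yaw": 16}
    - {"x": 0.145, "y": -0.121, "z": 0.005, "yaw": 20}
    - {"x": 0.17, "y": -0.142, "z": 0.002, "yaw": 23}
    - {"x": 0.187, "y": -0.156, "z": -0.005, "yaw": 25}
    - {"x": 0.193, "y": -0.161, "z": -0.012, "yaw": 25.4}
    - {"x": 0.193, "y": -0.161, "z": -0.02, "yaw": 25.4}
    - {"x": 0.193, "y": -0.161, "z": -0.025, "yaw": 25.4}
    - {"x": 0.193, "y": -0.161, "z": -0.028, "yaw": 25.4}
    - {"x": 0.193, "y": -0.161, "z": -0.028, "yaw": 25.4}
    - {"x": 0.193, "y": -0.161, "z": -0.028, "yaw": 25.4}

```text
clock: 7.2
tcp_pos: [0.6793, -0.1701, 0.1053]
orientation: [[0.995, 0.001, -0.099], [0.099, -0.0, 0.995], [0.001, -1.0, -0.0]]
wrist_force: [0.2, 0.1, -0.8]
width: 0.098
```

Run:
```python
from h import *
im=robot.grab_frame("side"); s=robot.state(); print(s["tcp_pos"],s["orientation"][:,0],s["wrist_force"])
p=proj("side",[s["tcp_pos"]])[0]; print(p)
x,y=p.astype(int); cv2.imwrite("pics/s3.png",cv2.resize(im[y-50:y+50,x-65:x+65],None,fx=6,fy=6,interpolation=2))
```

```text
[ 0.67935469 -0.1701479   0.10523704] [9.95087001e-01 9.90014738e-02 7.53766939e-04] [-0.35944288  0.25194785 -1.40052069]
[330.3938533  211.09728758]
```

View pics/s3.png

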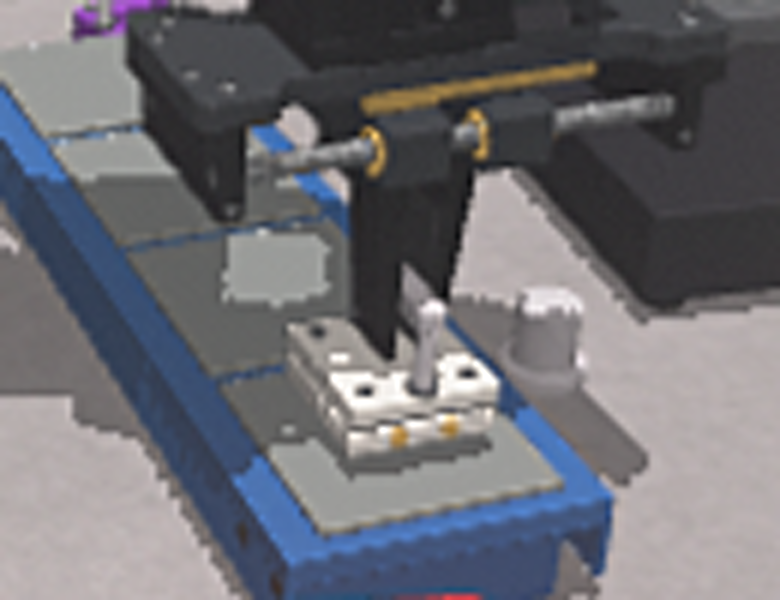

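The small block hangs level about 8 mm above pad_a (crop centre (395,400)). Lowering and releasing.

>>> servo_tool:
  steps:
    - {"x": 0, "y": 0, "z": -0.004, "yaw": 0}
    - {"x": 0, "y": 0, "z": -0.006, "yaw": 0}
    - {"x": 0, "y": 0, "z": -0.0075, "yaw": 0}
    - {"x": 0, "y": 0, "z": -0.0085, "yaw": 0}
    - {"x": 0, "y": 0, "z": -0.009, "yaw": 0}
    - {"x": 0, "y": 0, "z": -0.009, "yaw": 0}
    - {"x": 0, "y": 0, "z": -0.009, "yaw": 0}

```text
clock: 8.12
tcp_pos: [0.6792, -0.1702, 0.0957]
orientation: [[0.995, 0.0, -0.099], [0.099, -0.0, 0.995], [0.0, -1.0, -0.0]]
wrist_force: [0.4, -0.5, -2.3]
width: 0.102
```

>>> servo_tool:
  steps:
    - {"x": 0, "y": 0, "z": -0.0005, "yaw": 0}
    - {"x": 0, "y": 0, "z": -0.001, "yaw": 0}
    - {"x": 0, "y": 0, "z": -0.001, "yaw": 0}

```text
clock: 8.5
tcp_pos: [0.6791, -0.1702, 0.0946]
orientation: [[0.995, -0.0, -0.099], [0.099, 0.0, 0.995], [-0.0, -1.0, 0.0]]
wrist_force: [-0.2, -0.2, -0.3]
width: 0.098
```

Run:
```python
from h import *
for i in range(3):
    im=robot.grab_frame("side"); s=robot.state(); print(s["tcp_pos"],s["wrist_force"],s["joint_efforts"][1:3])
```

```text
[ 0.67911505 -0.17020122  0.09459718] [-0.02339925  0.62689558 -1.44740184] [-49.72510457 -34.14562583]
[ 0.67911967 -0.17018135  0.09460416] [ 0.2505646   0.50703584 -2.3983105 ] [-49.71676111 -34.1385448 ]
[ 0.67915138 -0.17018162  0.0946377 ] [-0.28136545 -0.53351053 -2.28957032] [-49.71783042 -34.14139152]
```

>>> servo_tool:
  steps:
    - {"x": 0, "y": 0, "z": -0.0005, "yaw": 0}
    - {"x": 0, "y": 0, "z": -0.001, "yaw": 0}
    - {"x": 0, "y": 0, "z": -0.001, "yaw": 0}

```text
clock: 9.02
tcp_pos: [0.6792, -0.1702, 0.0936]
orientation: [[0.995, 0.0, -0.099], [0.099, 0.0, 0.995], [0.0, -1.0, 0.0]]
wrist_force: [-1.1, 0.7, -1.5]
width: 0.101
```

Run:
```python
from h import *
for i in range(4):
    im=robot.grab_frame("side"); s=robot.state(); print(s["tcp_pos"],s["wrist_force"])
x,y=330,211; cv2.imwrite("pics/s4.png",cv2.resize(im[y-30:y+40,x-45:x+45],None,fx=8,fy=8,interpolation=2))
```

```text
[ 0.67911185 -0.17017958  0.09358134] [ 0.35732888  0.06207843 -0.50199351]
[ 0.67915649 -0.17018655  0.09367712] [ 0.23794192  0.64874644 -1.38966173]
[ 0.67914512 -0.17019576  0.0936253 ] [ 0.54272946  0.11659522 -1.557517  ]
[ 0.67915422 -0.17019632  0.09367156] [ 0.16332718  0.5482966  -1.42109474]
```

View pics/s4.png

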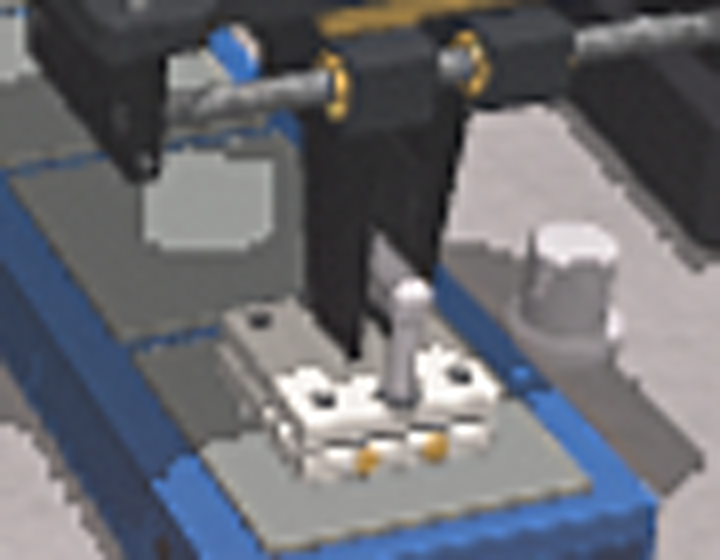

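No clear shadow gap is left under the block (bottom edge near crop (320,480)). The force hasn't shown contact yet, so I'll creep further down.

>>> servo_tool:
  steps:
    - {"x": 0, "y": 0, "z": -0.0005, "yaw": 0}
    - {"x": 0, "y": 0, "z": -0.001, "yaw": 0}
    - {"x": 0, "y": 0, "z": -0.001, "yaw": 0}

```text
clock: 9.6
tcp_pos: [0.6792, -0.1703, 0.0936]
orientation: [[0.995, 0.0, -0.099], [0.099, -0.0, 0.995], [0.0, -1.0, -0.0]]
wrist_force: [-3.2, 0.0, 5.2]
width: 0.105
```

Run:
```python
from h import *
for i in range(4):
    im=robot.grab_frame("side"); s=robot.state(); print(s["tcp_pos"],s["wrist_force"])
```

```text
[ 0.67922199 -0.1702484   0.09355702] [-4.78631999  0.80405198  6.09996618]
[ 0.67922655 -0.17024218  0.09357492] [-3.59117212  1.04233513  6.52159024]
[ 0.6792184  -0.17025184  0.09357764] [-4.32756472  0.63470171  5.84842292]
[ 0.67921495 -0.17026163  0.09356264] [-3.95126826  1.99983004  5.72728344]
```

Contact at TCP z 0.0936. I'll release and rise, and measure the fixture's clearance from the medium grasp.

>>> servo_tool:
  steps:
    - {"x": 0, "y": 0, "z": 0.0005, "yaw": 0}
    - {"x": 0, "y": 0, "z": 0.0005, "yaw": 0}
    - {"x": 0, "y": 0, "z": 0.0005, "yaw": 0}
    - {"x": 0, "y": 0, "z": 0.0005, "yaw": 0}
    - {"x": 0, "y": 0, "z": 0.0005, "yaw": 0}
    - {"x": 0, "y": 0, "z": 0.02, "yaw": 0}
    - {"x": 0, "y": 0, "z": 0.05, "yaw": 0}
    - {"x": 0, "y": 0, "z": 0.08, "yaw": 0}
    - {"x": -0.02, "y": -0.01, "z": 0.1, "yaw": 1}
    - {"x": -0.07, "y": -0.035, "z": 0.1, "yaw": 2}
    - {"x": -0.12, "y": -0.06, "z": 0.1, "yaw": 3}
    - {"x": -0.17, "y": -0.085, "z": 0.1, "yaw": 4}
    - {"x": -0.209, "y": -0.105, "z": 0.1, "yaw": 4}
    - {"x": -0.209, "y": -0.105, "z": 0.1, "yaw": 4}
    - {"x": -0.209, "y": -0.105, "z": 0.1, "yaw": 4}
  claw: 0

```text
clock: 11.68
tcp_pos: [0.4709, -0.2754, 0.1941]
orientation: [[0.986, 0.002, -0.168], [0.168, -0.001, 0.986], [0.002, -1.0, -0.001]]
wrist_force: [-0.6, 0.5, 0.1]
width: 1.005
```

Run:
```python
from h import *
px=[(378,192),(378,140),(433,190)]
for z in (0,.05,.1,.16): print(z,plane("top",px,z)[:,:2].round(3).tolist())
im=robot.grab_frame("top"); cv2.imwrite("pics/top1.png",im[100:300,150:470].repeat(2,0).repeat(2,1))
print(robot.state()["tcp_pos"],proj("top",[[.6,-.35,.1]]))
```

```text
0 [[0.571, -0.323], [0.707, -0.333], [0.572, -0.465]]
0.05 [[0.562, -0.308], [0.693, -0.318], [0.564, -0.443]]
0.1 [[0.554, -0.293], [0.678, -0.302], [0.555, -0.422]]
0.16 [[0.543, -0.274], [0.66, -0.283], [0.545, -0.396]]
[ 0.47115273 -0.27508461  0.19375517] [[400.85374343 171.81898558]]
```

View pics/top1.png

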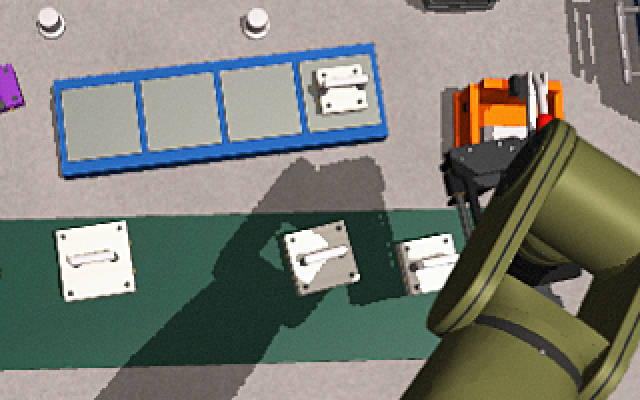

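The small block stands square on pad_a (crop (342,88)). The fixture walls are below the height of the gripper body, so it clears. Descending on the medium block.

>>> servo_tool:
  steps:
    - {"x": 0, "y": 0, "z": -0.04, "yaw": 0}
    - {"x": 0, "y": 0, "z": -0.08, "yaw": 0}
    - {"x": 0, "y": 0, "z": -0.11, "yaw": 0}
    - {"x": 0, "y": 0, "z": -0.13, "yaw": 0}
    - {"x": 0, "y": 0, "z": -0.14, "yaw": 0}
    - {"x": 0, "y": 0, "z": -0.141, "yaw": 0}
    - {"x": 0, "y": 0, "z": -0.141, "yaw": 0}

```text
clock: 12.6
tcp_pos: [0.471, -0.2757, 0.0529]
orientation: [[0.986, 0.002, -0.168], [0.168, -0.001, 0.986], [0.001, -1.0, -0.001]]
wrist_force: [-0.3, 0.3, 0.2]
width: 0.998
```

Run:
```python
from h import *
im=robot.grab_frame("side"); s=robot.state(); print(s["tcp_pos"],s["wrist_force"])
p=proj("side",[s["tcp_pos"]])[0]; print(p)
x,y=p.astype(int); cv2.imwrite("pics/s5.png",cv2.resize(im[y-60:y+60,x-75:x+75],None,fx=5,fy=5,interpolation=2))
```

```text
[ 0.47101655 -0.2758105   0.05300996] [ 0.37075217 -0.19540712  0.40381177]
[236.53975897 280.47375188]
```

View pics/s5.png

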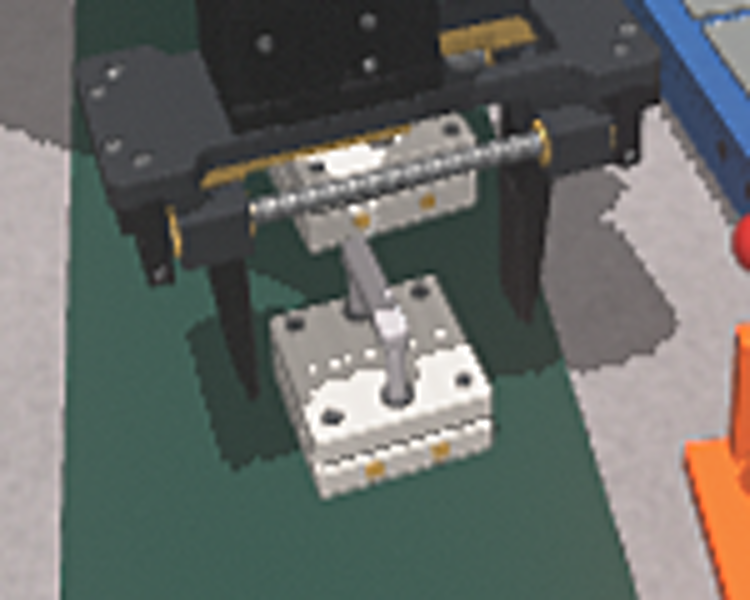

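The fingers straddle the medium handle (crop bar centre (370,285), TCP (375,300)), and the fixture is clear. Closing and lifting.

>>> servo_tool:
  steps:
    - {"x": 0, "y": 0, "z": -0.001, "yaw": 0}
    - {"x": 0, "y": 0, "z": -0.001, "yaw": 0}
    - {"x": 0, "y": 0, "z": -0.001, "yaw": 0}
    - {"x": 0, "y": 0, "z": -0.001, "yaw": 0}
    - {"x": 0, "y": 0, "z": -0.001, "yaw": 0}
    - {"x": 0, "y": 0, "z": -0.001, "yaw": 0}
    - {"x": 0, "y": 0, "z": -0.001, "yaw": 0}
    - {"x": 0, "y": 0, "z": -0.001, "yaw": 0}
    - {"x": 0, "y": 0, "z": -0.001, "yaw": 0}
    - {"x": 0, "y": 0, "z": -0.001, "yaw": 0}
    - {"x": 0, "y": 0, "z": -0.001, "yaw": 0}
    - {"x": 0, "y": 0, "z": -0.001, "yaw": 0}
    - {"x": 0, "y": 0, "z": -0.001, "yaw": 0}
  claw: 1
  force: 35

```text
clock: 14.28
tcp_pos: [0.4701, -0.2751, 0.0505]
orientation: [[0.986, -0.0, -0.168], [0.168, 0.0, 0.986], [-0.0, -1.0, 0.0]]
wrist_force: [-1.5, -0.0, -0.5]
width: 0.105
```

>>> servo_tool:
  steps:
    - {"x": 0, "y": 0, "z": 0.01, "yaw": 0}
    - {"x": 0, "y": 0, "z": 0.035, "yaw": 0}
    - {"x": 0, "y": 0, "z": 0.07, "yaw": 0}
    - {"x": 0, "y": 0, "z": 0.105, "yaw": 0}
    - {"x": 0.005, "y": 0.005, "z": 0.13, "yaw": 0}
    - {"x": 0.02, "y": 0.02, "z": 0.14, "yaw": -1}
    - {"x": 0.05, "y": 0.05, "z": 0.14, "yaw": -2}
    - {"x": 0.085, "y": 0.085, "z": 0.14, "yaw": -3}
    - {"x": 0.12, "y": 0.12, "z": 0.14, "yaw": -4}
    - {"x": 0.15, "y": 0.15, "z": 0.14, "yaw": -4}
    - {"x": 0.175, "y": 0.178, "z": 0.14, "yaw": -4}
    - {"x": 0.192, "y": 0.195, "z": 0.135, "yaw": -4}
    - {"x": 0.1995, "y": 0.203, "z": 0.12, "yaw": -4}
    - {"x": 0.1995, "y": 0.203, "z": 0.1, "yaw": -4}
    - {"x": 0.1995, "y": 0.203, "z": 0.08, "yaw": -4}
    - {"x": 0.1995, "y": 0.203, "z": 0.068, "yaw": -4}
    - {"x": 0.1995, "y": 0.203, "z": 0.06, "yaw": -4}
    - {"x": 0.1995, "y": 0.203, "z": 0.057, "yaw": -4}
    - {"x": 0.1995, "y": 0.203, "z": 0.056, "yaw": -4}
    - {"x": 0.1995, "y": 0.203, "z": 0.056, "yaw": -4}

```text
clock: 16.77
tcp_pos: [0.6701, -0.0723, 0.1074]
orientation: [[0.995, 0.001, -0.099], [0.099, -0.0, 0.995], [0.001, -1.0, -0.0]]
wrist_force: [-0.3, -0.3, -3.1]
width: 0.103
```

```bash
cat > f.py <<'E'
from h import *
F=[]
for i in range(4):
    robot.grab_frame("side"); s=robot.state(); F.append(s["wrist_force"])
print(s["clock"],s["tcp_pos"].round(4),np.mean(F,0).round(2),s["width"])
E
python3 f.py
```

```text
16.975 [ 0.6699 -0.0722  0.1071] [-0.04  0.05 -2.76] 0.10218085669755182
```

>>> servo_tool:
  steps:
    - {"x": 0, "y": 0, "z": -0.001, "yaw": 0}
    - {"x": 0, "y": 0, "z": -0.002, "yaw": 0}
    - {"x": 0, "y": 0, "z": -0.003, "yaw": 0}
    - {"x": 0, "y": 0, "z": -0.0035, "yaw": 0}
    - {"x": 0, "y": 0, "z": -0.0035, "yaw": 0}

```text
clock: 17.6
tcp_pos: [0.6696, -0.0722, 0.1031]
orientation: [[0.995, -0.0, -0.099], [0.099, 0.0, 0.995], [-0.0, -1.0, 0.0]]
wrist_force: [0.1, -0.0, -3.8]
width: 0.104
```

```bash
python3 f.py
```

```text
17.8 [ 0.6697 -0.0722  0.1032] [ 0.3   0.   -2.85] 0.10126782824261116
```

>>> servo_tool:
  steps:
    - {"x": 0, "y": 0, "z": -0.0005, "yaw": 0}
    - {"x": 0, "y": 0, "z": -0.001, "yaw": 0}
    - {"x": 0, "y": 0, "z": -0.0015, "yaw": 0}
    - {"x": 0, "y": 0, "z": -0.0015, "yaw": 0}

```text
clock: 18.3
tcp_pos: [0.6696, -0.0722, 0.1016]
orientation: [[0.995, -0.0, -0.099], [0.099, 0.0, 0.995], [-0.0, -1.0, 0.0]]
wrist_force: [0.9, 0.4, -3.6]
width: 0.104
```

```bash
python3 f.py
```

```text
18.5 [ 0.6697 -0.0722  0.1017] [ 0.27  0.32 -3.04] 0.09961479861787696
```

>>> servo_tool:
  steps:
    - {"x": 0, "y": 0, "z": -0.0005, "yaw": 0}
    - {"x": 0, "y": 0, "z": -0.001, "yaw": 0}
    - {"x": 0, "y": 0, "z": -0.001, "yaw": 0}

```text
clock: 18.88
tcp_pos: [0.6697, -0.0722, 0.1015]
orientation: [[0.995, 0.0, -0.099], [0.099, -0.0, 0.995], [0.0, -1.0, -0.0]]
wrist_force: [-2.5, 0.1, 2.3]
width: 0.101
```

```bash
python3 f.py
```

```text
19.075 [ 0.6698 -0.0723  0.1015] [-4.11 -0.44  4.8 ] 0.10194845602235318
```

Contact again, at cmd 0.100 (grasp height + 0.050). Releasing and going to the large block.

>>> servo_tool:
  steps:
    - {"x": 0, "y": 0, "z": 0.0005, "yaw": 0}
    - {"x": 0, "y": 0, "z": 0.0005, "yaw": 0}
    - {"x": 0, "y": 0, "z": 0.0005, "yaw": 0}
    - {"x": 0, "y": 0, "z": 0.0005, "yaw": 0}
    - {"x": 0, "y": 0, "z": 0.0005, "yaw": 0}
    - {"x": 0, "y": 0, "z": 0.02, "yaw": 0}
    - {"x": 0, "y": 0, "z": 0.05, "yaw": 0}
    - {"x": -0.01, "y": -0.004, "z": 0.08, "yaw": 1}
    - {"x": -0.05, "y": -0.018, "z": 0.09, "yaw": 3}
    - {"x": -0.1, "y": -0.037, "z": 0.09, "yaw": 5}
    - {"x": -0.15, "y": -0.055, "z": 0.09, "yaw": 7.5}
    - {"x": -0.18, "y": -0.066, "z": 0.08, "yaw": 7.5}
    - {"x": -0.1895, "y": -0.07, "z": 0.05, "yaw": 7.5}
    - {"x": -0.1895, "y": -0.07, "z": 0.03, "yaw": 7.5}
    - {"x": -0.1895, "y": -0.07, "z": 0.03, "yaw": 7.5}
  claw: 0

```text
clock: 20.95
tcp_pos: [0.4794, -0.142, 0.1304]
orientation: [[0.974, -0.001, -0.228], [0.228, 0.001, 0.974], [-0.001, -1.0, 0.001]]
wrist_force: [-0.1, 0.1, 0.6]
width: 1.0
```

>>> servo_tool:
  steps:
    - {"x": 0, "y": 0, "z": -0.025, "yaw": 0}
    - {"x": 0, "y": 0, "z": -0.05, "yaw": 0}
    - {"x": 0, "y": 0, "z": -0.065, "yaw": 0}
    - {"x": 0, "y": 0, "z": -0.072, "yaw": 0}
    - {"x": 0, "y": 0, "z": -0.072, "yaw": 0}
    - {"x": 0, "y": 0, "z": -0.072, "yaw": 0}

```text
clock: 21.7
tcp_pos: [0.4809, -0.1425, 0.0597]
orientation: [[0.974, 0.001, -0.228], [0.228, -0.001, 0.974], [0.001, -1.0, -0.001]]
wrist_force: [0.3, -0.8, -0.2]
width: 0.995
```

Run:
```python
from h import *
im=robot.grab_frame("side"); s=robot.state(); print(s["tcp_pos"],s["wrist_force"])
p=proj("side",[s["tcp_pos"]])[0]; print(p)
x,y=p.astype(int); cv2.imwrite("pics/s6.png",cv2.resize(im[y-60:y+60,x-75:x+75],None,fx=5,fy=5,interpolation=2))
```

```text
[ 0.48087415 -0.14246706  0.05966679] [ 0.49121005 -0.71091169 -0.14005269]
[232.66240293 233.14791253]
```

View pics/s6.png

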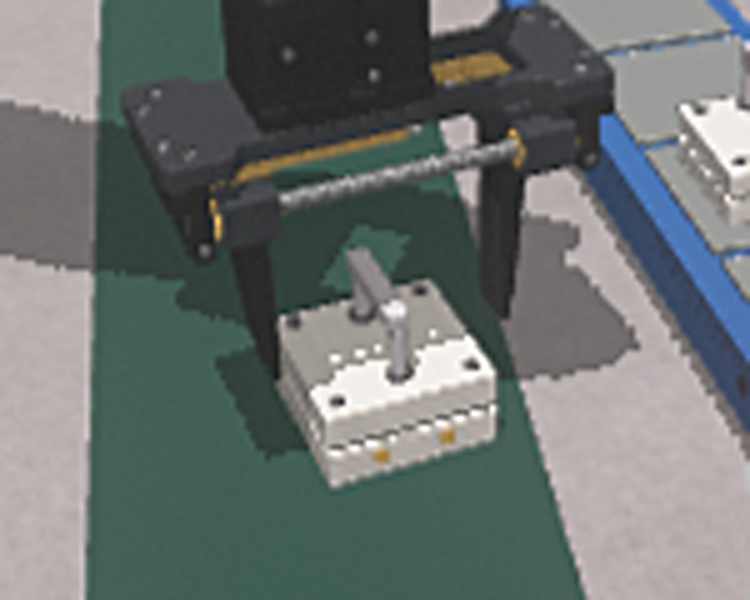

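The large handle is centred between the fingers (crop (378,285)). Closing, then carrying it to pad_c.

>>> servo_tool:
  steps:
    - {"x": 0, "y": 0, "z": 0, "yaw": 0}
    - {"x": 0, "y": 0, "z": 0, "yaw": 0}
    - {"x": 0, "y": 0, "z": 0, "yaw": 0}
    - {"x": 0, "y": 0, "z": 0, "yaw": 0}
    - {"x": 0, "y": 0, "z": 0, "yaw": 0}
    - {"x": 0, "y": 0, "z": 0, "yaw": 0}
    - {"x": 0, "y": 0, "z": 0, "yaw": 0}
    - {"x": 0, "y": 0, "z": 0, "yaw": 0}
    - {"x": 0, "y": 0, "z": 0, "yaw": 0}
    - {"x": 0, "y": 0, "z": 0, "yaw": 0}
    - {"x": 0, "y": 0, "z": 0, "yaw": 0}
    - {"x": 0, "y": 0, "z": 0, "yaw": 0}
    - {"x": 0, "y": 0, "z": 0, "yaw": 0}
  claw: 1
  force: 45

```text
clock: 23.38
tcp_pos: [0.4799, -0.1422, 0.0585]
orientation: [[0.974, -0.001, -0.228], [0.228, 0.0, 0.974], [-0.001, -1.0, 0.0]]
wrist_force: [-1.9, -0.4, -0.7]
width: 0.1
```

>>> servo_tool:
  steps:
    - {"x": 0, "y": 0, "z": 0.01, "yaw": 0}
    - {"x": 0, "y": 0, "z": 0.035, "yaw": 0}
    - {"x": 0, "y": 0, "z": 0.07, "yaw": 0}
    - {"x": 0, "y": 0, "z": 0.105, "yaw": 0}
    - {"x": 0.005, "y": 0.005, "z": 0.125, "yaw": 0}
    - {"x": 0.02, "y": 0.018, "z": 0.135, "yaw": -2}
    - {"x": 0.045, "y": 0.042, "z": 0.135, "yaw": -4}
    - {"x": 0.075, "y": 0.07, "z": 0.135, "yaw": -6}
    - {"x": 0.105, "y": 0.098, "z": 0.135, "yaw": -7.5}
    - {"x": 0.135, "y": 0.126, "z": 0.135, "yaw": -7.5}
    - {"x": 0.16, "y": 0.149, "z": 0.135, "yaw": -7.5}
    - {"x": 0.174, "y": 0.162, "z": 0.13, "yaw": -7.5}
    - {"x": 0.18, "y": 0.1665, "z": 0.115, "yaw": -7.5}
    - {"x": 0.18, "y": 0.1665, "z": 0.095, "yaw": -7.5}
    - {"x": 0.18, "y": 0.1665, "z": 0.078, "yaw": -7.5}
    - {"x": 0.18, "y": 0.1665, "z": 0.065, "yaw": -7.5}
    - {"x": 0.18, "y": 0.1665, "z": 0.058, "yaw": -7.5}
    - {"x": 0.18, "y": 0.1665, "z": 0.055, "yaw": -7.5}
    - {"x": 0.18, "y": 0.1665, "z": 0.054, "yaw": -7.5}
    - {"x": 0.18, "y": 0.1665, "z": 0.054, "yaw": -7.5}

```text
clock: 25.88
tcp_pos: [0.6606, 0.0243, 0.1134]
orientation: [[0.995, 0.001, -0.099], [0.099, -0.0, 0.995], [0.001, -1.0, -0.0]]
wrist_force: [-0.0, -0.5, -4.4]
width: 0.103
```

```bash
python3 f.py
```

```text
26.075 [0.6604 0.0243 0.1131] [ 0.18 -0.07 -4.26] 0.0990088703626456
```

>>> servo_tool:
  steps:
    - {"x": 0, "y": 0, "z": -0.0005, "yaw": 0}
    - {"x": 0, "y": 0, "z": -0.001, "yaw": 0}
    - {"x": 0, "y": 0, "z": -0.0015, "yaw": 0}
    - {"x": 0, "y": 0, "z": -0.002, "yaw": 0}
    - {"x": 0, "y": 0, "z": -0.0025, "yaw": 0}
    - {"x": 0, "y": 0, "z": -0.003, "yaw": 0}
    - {"x": 0, "y": 0, "z": -0.003, "yaw": 0}

```text
clock: 26.95
tcp_pos: [0.6602, 0.0243, 0.1097]
orientation: [[0.995, 0.0, -0.099], [0.099, 0.0, 0.995], [0.0, -1.0, 0.0]]
wrist_force: [0.4, -0.1, -3.7]
width: 0.102
```

```bash
python3 f.py
```

```text
27.15 [0.6602 0.0243 0.1097] [ 0.23  0.31 -4.1 ] 0.09960639273319649
```

>>> servo_tool:
  steps:
    - {"x": 0, "y": 0, "z": -0.0005, "yaw": 0}
    - {"x": 0, "y": 0, "z": -0.001, "yaw": 0}
    - {"x": 0, "y": 0, "z": -0.001, "yaw": 0}
    - {"x": 0, "y": 0, "z": -0.001, "yaw": 0}

```text
clock: 27.65
tcp_pos: [0.6603, 0.0243, 0.1096]
orientation: [[0.995, 0.0, -0.099], [0.099, -0.0, 0.995], [0.0, -1.0, -0.0]]
wrist_force: [-4.9, 0.7, 4.4]
width: 0.098
```

```bash
python3 f.py
```

```text
27.85 [0.6603 0.0243 0.1096] [-5.52 -0.22  5.16] 0.10190268548691953
```

>>> servo_tool:
  steps:
    - {"x": 0, "y": 0, "z": 0.0005, "yaw": 0}
    - {"x": 0, "y": 0, "z": 0.0005, "yaw": 0}
    - {"x": 0, "y": 0, "z": 0.0005, "yaw": 0}
    - {"x": 0, "y": 0, "z": 0.0005, "yaw": 0}
    - {"x": 0, "y": 0, "z": 0.0005, "yaw": 0}
    - {"x": 0, "y": 0, "z": 0.02, "yaw": 0}
    - {"x": 0, "y": 0, "z": 0.05, "yaw": 0}
    - {"x": -0.01, "y": 0.006, "z": 0.08, "yaw": 1}
    - {"x": -0.045, "y": 0.027, "z": 0.09, "yaw": 1.7}
    - {"x": -0.09, "y": 0.054, "z": 0.09, "yaw": 1.7}
    - {"x": -0.135, "y": 0.08, "z": 0.09, "yaw": 1.7}
    - {"x": -0.17, "y": 0.101, "z": 0.08, "yaw": 1.7}
    - {"x": -0.178, "y": 0.106, "z": 0.05, "yaw": 1.7}
    - {"x": -0.178, "y": 0.106, "z": 0.03, "yaw": 1.7}
    - {"x": -0.178, "y": 0.106, "z": 0.03, "yaw": 1.7}
  claw: 0

```text
clock: 29.72
tcp_pos: [0.4813, 0.1303, 0.1384]
orientation: [[0.992, -0.002, -0.129], [0.129, -0.0, 0.992], [-0.002, -1.0, -0.0]]
wrist_force: [0.2, -1.3, -0.4]
width: 0.998
```

>>> servo_tool:
  steps:
    - {"x": 0, "y": 0, "z": -0.025, "yaw": 0}
    - {"x": 0, "y": 0, "z": -0.05, "yaw": 0}
    - {"x": 0, "y": 0, "z": -0.065, "yaw": 0}
    - {"x": 0, "y": 0, "z": -0.072, "yaw": 0}
    - {"x": 0, "y": 0, "z": -0.072, "yaw": 0}
    - {"x": 0, "y": 0, "z": -0.072, "yaw": 0}

```text
clock: 30.48
tcp_pos: [0.4829, 0.1304, 0.0677]
orientation: [[0.992, 0.002, -0.128], [0.128, 0.0, 0.992], [0.002, -1.0, 0.0]]
wrist_force: [0.6, -0.1, 0.0]
width: 1.0
```

Run:
```python
from h import *
im=robot.grab_frame("side"); s=robot.state(); print(s["tcp_pos"],s["wrist_force"])
p=proj("side",[s["tcp_pos"]])[0]; print(p)
x,y=p.astype(int); cv2.imwrite("pics/s7.png",cv2.resize(im[y-60:y+60,x-75:x+75],None,fx=5,fy=5,interpolation=2))
```

```text
[0.48293261 0.13043507 0.06769817] [0.61474679 0.23248373 0.02814044]
[220.95710609 172.90763243]
```

View pics/s7.png

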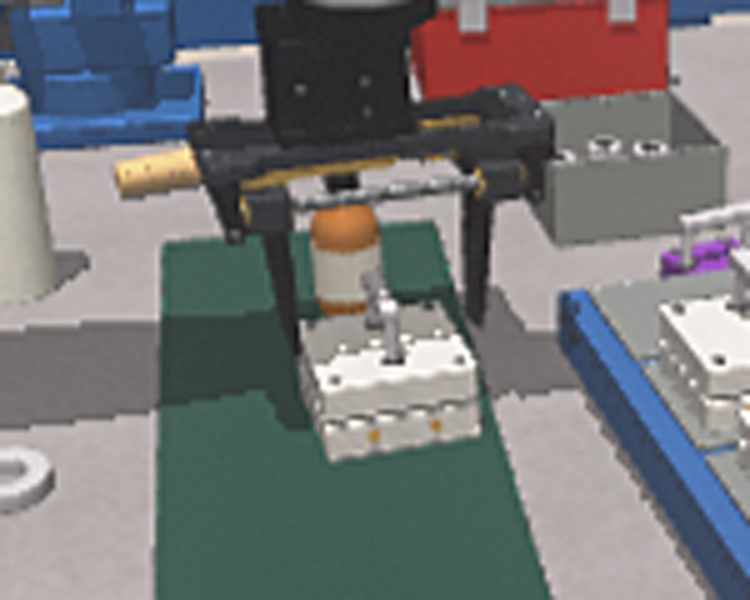

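The largest block's handle is straddled (crop (382,298)) and the bottle stands clear behind it. Grip and carry to pad_d.

>>> servo_tool:
  steps:
    - {"x": 0, "y": 0, "z": 0, "yaw": 0}
    - {"x": 0, "y": 0, "z": 0, "yaw": 0}
    - {"x": 0, "y": 0, "z": 0, "yaw": 0}
    - {"x": 0, "y": 0, "z": 0, "yaw": 0}
    - {"x": 0, "y": 0, "z": 0, "yaw": 0}
    - {"x": 0, "y": 0, "z": 0, "yaw": 0}
    - {"x": 0, "y": 0, "z": 0, "yaw": 0}
    - {"x": 0, "y": 0, "z": 0, "yaw": 0}
    - {"x": 0, "y": 0, "z": 0, "yaw": 0}
    - {"x": 0, "y": 0, "z": 0, "yaw": 0}
    - {"x": 0, "y": 0, "z": 0, "yaw": 0}
    - {"x": 0, "y": 0, "z": 0, "yaw": 0}
    - {"x": 0, "y": 0, "z": 0, "yaw": 0}
  claw: 1
  force: 55

```text
clock: 32.15
tcp_pos: [0.4819, 0.1303, 0.0666]
orientation: [[0.992, -0.001, -0.128], [0.128, -0.0, 0.992], [-0.001, -1.0, -0.0]]
wrist_force: [-1.7, 0.4, 0.8]
width: 0.101
```

>>> servo_tool:
  steps:
    - {"x": 0, "y": 0, "z": 0.01, "yaw": 0}
    - {"x": 0, "y": 0, "z": 0.035, "yaw": 0}
    - {"x": 0, "y": 0, "z": 0.065, "yaw": 0}
    - {"x": 0, "y": 0, "z": 0.095, "yaw": 0}
    - {"x": 0, "y": 0, "z": 0.12, "yaw": 0}
    - {"x": 0.015, "y": -0.001, "z": 0.135, "yaw": 0}
    - {"x": 0.04, "y": -0.002, "z": 0.135, "yaw": -1}
    - {"x": 0.07, "y": -0.003, "z": 0.135, "yaw": -1.7}
    - {"x": 0.1, "y": -0.005, "z": 0.135, "yaw": -1.7}
    - {"x": 0.13, "y": -0.006, "z": 0.135, "yaw": -1.7}
    - {"x": 0.153, "y": -0.007, "z": 0.135, "yaw": -1.7}
    - {"x": 0.165, "y": -0.008, "z": 0.13, "yaw": -1.7}
    - {"x": 0.168, "y": -0.008, "z": 0.115, "yaw": -1.7}
    - {"x": 0.168, "y": -0.008, "z": 0.095, "yaw": -1.7}
    - {"x": 0.168, "y": -0.008, "z": 0.078, "yaw": -1.7}
    - {"x": 0.168, "y": -0.008, "z": 0.065, "yaw": -1.7}
    - {"x": 0.168, "y": -0.008, "z": 0.058, "yaw": -1.7}
    - {"x": 0.168, "y": -0.008, "z": 0.055, "yaw": -1.7}
    - {"x": 0.168, "y": -0.008, "z": 0.054, "yaw": -1.7}
    - {"x": 0.168, "y": -0.008, "z": 0.054, "yaw": -1.7}

```text
clock: 34.65
tcp_pos: [0.6506, 0.1224, 0.1214]
orientation: [[0.995, 0.001, -0.099], [0.099, 0.0, 0.995], [0.001, -1.0, 0.0]]
wrist_force: [0.1, 0.5, -6.0]
width: 0.103
```

>>> servo_tool:
  steps:
    - {"x": 0, "y": 0, "z": -0.0005, "yaw": 0}
    - {"x": 0, "y": 0, "z": -0.001, "yaw": 0}
    - {"x": 0, "y": 0, "z": -0.0015, "yaw": 0}
    - {"x": 0, "y": 0, "z": -0.002, "yaw": 0}
    - {"x": 0, "y": 0, "z": -0.0025, "yaw": 0}
    - {"x": 0, "y": 0, "z": -0.003, "yaw": 0}
    - {"x": 0, "y": 0, "z": -0.003, "yaw": 0}

```text
clock: 35.52
tcp_pos: [0.6502, 0.1223, 0.1177]
orientation: [[0.995, 0.0, -0.099], [0.099, 0.0, 0.995], [0.0, -1.0, 0.0]]
wrist_force: [0.6, -0.2, -6.4]
width: 0.099
```

```bash
python3 f.py
```

```text
35.725 [0.6502 0.1223 0.1177] [-0.37 -0.31 -6.14] 0.09806836901764349
```

>>> servo_tool:
  steps:
    - {"x": 0, "y": 0, "z": -0.0005, "yaw": 0}
    - {"x": 0, "y": 0, "z": -0.001, "yaw": 0}
    - {"x": 0, "y": 0, "z": -0.001, "yaw": 0}
    - {"x": 0, "y": 0, "z": -0.001, "yaw": 0}

```text
clock: 36.22
tcp_pos: [0.6502, 0.1223, 0.1176]
orientation: [[0.995, 0.0, -0.099], [0.099, -0.0, 0.995], [0.0, -1.0, -0.0]]
wrist_force: [-4.7, -1.9, 3.3]
width: 0.1
```

```bash
python3 f.py
```

```text
36.425 [0.6503 0.1223 0.1177] [-5.15 -0.85  2.66] 0.0973049169882306
```

Contact. Release, rise and back off so that the top camera has a clear view.

>>> servo_tool:
  steps:
    - {"x": 0, "y": 0, "z": 0.0005, "yaw": 0}
    - {"x": 0, "y": 0, "z": 0.0005, "yaw": 0}
    - {"x": 0, "y": 0, "z": 0.0005, "yaw": 0}
    - {"x": 0, "y": 0, "z": 0.0005, "yaw": 0}
    - {"x": 0, "y": 0, "z": 0.0005, "yaw": 0}
    - {"x": 0, "y": 0, "z": 0.02, "yaw": 0}
    - {"x": 0, "y": 0, "z": 0.05, "yaw": 0}
    - {"x": -0.01, "y": 0, "z": 0.09, "yaw": 0}
    - {"x": -0.05, "y": -0.02, "z": 0.12, "yaw": 0}
    - {"x": -0.1, "y": -0.05, "z": 0.13, "yaw": 0}
    - {"x": -0.15, "y": -0.09, "z": 0.13, "yaw": 0}
    - {"x": -0.19, "y": -0.14, "z": 0.13, "yaw": 0}
    - {"x": -0.22, "y": -0.19, "z": 0.13, "yaw": 0}
    - {"x": -0.25, "y": -0.24, "z": 0.13, "yaw": 0}
    - {"x": -0.28, "y": -0.29, "z": 0.13, "yaw": 0}
    - {"x": -0.31, "y": -0.34, "z": 0.13, "yaw": 0}
    - {"x": -0.33, "y": -0.39, "z": 0.13, "yaw": 0}
    - {"x": -0.34, "y": -0.44, "z": 0.13, "yaw": 0}
    - {"x": -0.34, "y": -0.44, "z": 0.13, "yaw": 0}
  claw: 0

```text
clock: 38.8
tcp_pos: [0.3092, -0.3203, 0.2482]
orientation: [[0.996, 0.001, -0.094], [0.094, -0.002, 0.996], [0.001, -1.0, -0.002]]
wrist_force: [-0.1, -0.4, -0.3]
width: 1.004
```

Run:
```python
from h import *
im=robot.grab_frame("top"); hsv=cv2.cvtColor(im,cv2.COLOR_BGR2HSV)
cv2.imwrite("pics/top2.png",cv2.resize(im[110:270,115:445],None,fx=2.4,fy=2.4,interpolation=2))
T={"a":(679.3,-169.9,20),"b":(669.4,-72.3,28),"c":(659.7,24.5,36),"d":(649.9,121.9,44)}
m=((hsv[...,1]<30)&(hsv[...,2]>195)).astype(np.uint8); roi=np.zeros_like(m); roi[120:190,178:344]=1
k,l,s,c=cv2.connectedComponentsWithStats(m*roi)
for i in range(1,k):
    if s[i,4]<150: continue
    p=max(cv2.findContours((l==i).astype(np.uint8),0,1)[0],key=len)
    q=min(T,key=lambda t:abs(plane("top",[c[i]],.08)[0,1]*1000-T[t][1]))
    r=rect(plane("top",p,.054+T[q][2]/1000)); print(q,s[i],r,"err",r[0]-T[q][:2])
```

```text
a [309 132  25  11 195] (array([ 695.5, -171.8]), array([23.2, 58.5]), 5.3) err [16.2 -1.9]
c [223 135  34  34 832] (array([659.6,  24.7]), array([74.4, 72.9]), 5.7) err [-0.1  0.2]
b [266 134  30  29 597] (array([668.9, -72.4]), array([64.5, 62.8]), 5.5) err [-0.5 -0.1]
d [ 179  137   39   39 1118] (array([649.6, 122.3]), array([84.2, 82.7]), 5.8) err [-0.3  0.4]
a [311 143  23  14 224] (array([ 666.1, -171.7]), array([28.5, 53.4]), 6.0) err [-13.2  -1.8]
```

View pics/top2.png

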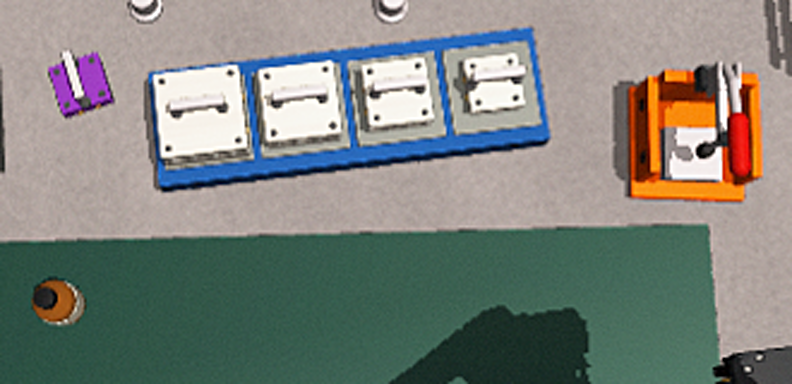

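```bash
python3 -c "
from bench import robot
s=robot.state(); print(s['clock'],s['wrist_force']); print(robot.sign_off())"
```

```text
38.85 [-0.7383721  -0.43027544 -0.04994111]
the job is handed in; nothing more can be done
None
```

All four mould blocks are on the blue shelf in order of size. The small block is on pad_a next to the orange fixture, then medium on pad_b, large on pad_c and largest on pad_d. I handed the job in at 38.9 s; the hand-in gives no verdict.

- **Centring and squareness:** in the last top view medium, large and largest are within about 0.5 mm of their pad centres. They sit at 5.5–5.8° against the row's 5.7°, with their handles along the row.
- **Small block:** the handle split its outline in the image, so my automatic check failed on it. Working from its two halves by hand puts it within about 1 mm of centre and square.
- **Setting down:** I lowered each block in steps of 1 mm or less until the wrist felt contact. The highest wrist reading I saw in the lowering was about 6.5 N. Contact came about 3 mm lower than I expected each time. I did not find out why, and went by the force instead.
- **Left alone:** the oil bottle still stands on the mat and the purple look-alike is in its place. The arm was clear of everything when I handed in.
- **Slip on the way:** one move was refused because its rows lacked some of the required numbers. Nothing moved, and I sent it again correctly.

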